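# Hang the rinsed glue pot to dry

### The arm

A 6-joint arm with a two-finger parallel gripper is mounted at the origin on a cart in front of the work surface, level with it; the furniture and walls round the work are solid. World frame = base frame: x ahead of the robot, y to its left, z up, the work surface at z = 0. Lengths are in m, angles in degrees, forces in N, time in s.
With the tool pointing down it reaches from about 0.3 to 0.75 m from the base axis. Payload 8.5 kg.
Tool frame: the origin (TCP) lies midway between the tips of the shut fingers; the grasp point (between the pads) lies 19 mm behind it; z points along the fingers, y is the line along which they close (so a half turn about z gives the same grasp; the last joint's range is limited). The gripper opens to 85 mm and grips with 20 to 120 N. Pads are 22 mm wide; open, the fingers measure 114 mm over their backs; the gripper's body (76 mm by 85 mm) begins 54 mm behind the grasp point. The pads swing forward as they close: fully open they stand 13 mm farther back than shut.
Start: joints at [-84.185, 21.807, 74.336, -0, 83.858, -12.336], TCP at [0.171, -0.523, 0.231] pointing down, gripper open.
Joint ranges: [-178.18, 178.18], [-50.72, 133.34], [12.68, 142.11], [-81.47, 261.47], [9.98, 163.14], [-165.26, 165.26]. Speed limits (degrees/s): [136.94, 136.94, 180, 180, 180, 180].

### API

Orientations are given as a 3x3 rotation matrix whose columns are the frame's x, y, z axes.
In Python, from rig import env gives the robot as it stands. The module is installed in compiled form; this text tells all that it offers.
- The arm moves only by the tool jog_arm, never from a script. Its argument "targets" is a list of rows, each a list of 6 numbers: the shift along the tool's x, y, z in cm, then the turn, a rotation vector about the tool's x, y, z in degrees. A call has 1 to 8 rows; each row is the pose to reach, as a shift and turn from the pose commanded when the call began, along the tool's axes at that moment; what a row does not reach only later rows make up. A row lasts 1/12 s, in which the tool goes at most 41.7 mm and 7.16 degrees, less where a joint would pass 70% of its speed; a pose out of reach is approached as far as the arm can. A call with a gripper value outside its range is refused whole. "hand" is the opening, from 0 (shut) to 1 (fully open), set as the call begins (left out, the last holds). The fingers move at their own pace and stop on an object; "newtons" is the grip in N (left out, the last holds). Time passes only in rows, so rows that repeat a pose let the fingers close. It gives the time, the measured TCP pose, the force, the opening and the grip force at its end, in the units of the state.
- env.observe(): the state, without advancing time (a new reading comes with each control period).
- env.get_image(name): name is "scene" or "top" or "wrist"; returns a dict with "frame" (480x640x3 uint8, red, green, blue), "depth" (480x640 float32, m along the optical axis (not along the pixel's ray), 0 where there is no reading), "fovy" (degrees; the focal length in pixels is half the picture's height over the tangent of half this angle, whatever the lens; pixels are square), "cx", "cy" (the principal point, pixels), "cam_to_world" (4x4, takes a point from camera to world coordinates). Camera axes: x right, y down, z forward; pixel columns grow to the right and rows downward; lengths in m; the calibration is good to about 2 mm. The wrist camera is an equidistant fisheye: a pixel r from the principal point sees the ray r / f radians off the axis. A picture is of the moment at which its call begins.
- env.close_job(): hands the job in; it is judged then, once.
Trained networks look in the newest picture that a camera, given by its name, has taken for a name from the list of things; names that differ only in an ending like _2 or _b are one class to them, and where a whole thing is asked for, a point or a joint stands for the part that bears it (a point fixed in the world has none). Each returns a list of dicts, best first, with "score" (0 to 1); they miss things now and then, are a little off and sometimes report something else, mostly with a low value. They report only what shows in the picture. A call takes as long as a camera call. They do not tell look-alikes from the thing itself.
- env.regions_of(camera, target): "pixels" (480x640 bool, what is visible of it) and "point" ([row, column] in pixels, amid what is visible of it).
The state is a dict: "time_s": time; "q": joint angles; "qvel": joint speeds; "joint_efforts": joint torques, N m; "position": TCP position; "tool_rot": TCP orientation; "ft_force": force on the tool from outside, world axes, zero at the start; "wrist_torque": the same for the moment, N m; "grip_width": finger opening in m; "gripper_force": force on a finger pad.
Only numpy, scipy, OpenCV 4.12 (cv2) and the standard library are available. Lean on these libraries where they do the work, as an engineer would, in place of code of your own. Each camera call takes 0.05 s, during which the arm holds its last target. There are 200 camera calls.

### The job

First draw the stirring stick out of the red-banded glue pot and lay it on the pale board. Then turn the pot upside down and lower it, without dropping it, over whichever drying peg is free until it sits fully home with its mouth straight down. Leave the blue-banded pot where it hangs.

Things in the scene. Friction and masses are not known exactly. Their poses are not given: they have to be found in the camera images.
- red_pot: square white plastic glue pot with a red band round its open end, lying on its side on the table, mouth to the right as the robot sees it. 60 x 60 mm across, 110 mm from closed end to rim, walls and floor 4 mm thick (cavity 52 x 52 mm, 106 mm deep), about 0.13 kg. Origin at the middle of the pot on its axis; +x points along the axis out of the mouth, +z is up while it lies.
- red_pot_floor (a point): centre of the pot's inner floor, on its axis 51 mm behind the origin (x = -51 mm of red_pot); meets the peg's tip when the pot hangs fully home
- stick: flat wooden stirring stick, 140 x 18 x 8 mm, its amber end reaching about 50 mm into the mouth of the red-banded pot, the other 90 mm lying outside with the far end on the table. Origin at its centre; x runs along it (within 3 degrees), +x the end outside the pot.
- board: pale pine board lying on the table beyond the pot, 110 x 215 x 18 mm. Origin at the centre of its underside (top at z = 18 mm); x along its 110 mm side, y along its 215 mm side.
- peg_1: one of two alike fixed drying stands: upright round wooden peg, 38 mm in diameter, narrowing over its last 28 mm to a flat tip of 24 mm, on a round steel foot 90 mm wide and 12 mm thick. Origin where the peg meets the foot, 12 mm above the table; z up.
- peg_1_tip (a point): centre of the flat tip of peg_1, 130 mm above the table
- peg_2: the other drying stand, alike in all; one of the two carries the blue-banded pot, the other is free
- peg_2_tip (a point): centre of the flat tip of peg_2, 130 mm above the table
- blue_pot: pot of the same make with a blue band, already hanging upside down on one of the pegs (its closed top 134 mm above the table). Origin at the centre of its rim, 24 mm above the table; z up.
Mind the look-alikes: they are no part of the job. What is shaped like the red_pot but turquoise is not meant. There is more than one size of the stick; the one meant has the size given above.

How it is judged (in metres and radians):
On the way, in this order (a step that is already met when the one before it is completed fails the run):
1. the stick lies on the board, the pot not yet hung (x of stick in the frame of board between -0.05 and 0.05 m and y of stick in the frame of board between -0.1 and 0.1 m and z of stick in the frame of board between 0.016 and 0.03 m and linear speed of stick below 0.03 m/s and contact force between stick and the fingers below 0.1 N), for 0.2 s.
2. the red-banded pot is upside down on the free peg, fully home ((distance between red_pot_floor and peg_1_tip below 0.018 m or distance between red_pot_floor and peg_2_tip below 0.018 m) and angle between red_pot's own x axis and vertical above 2.94 rad), for 0.2 s.
At the end, for the whole second after the job is handed in: Red-banded pot at rest upside down on the free peg: inner floor centre within 18 mm of the peg tip, mouth within 11 degrees of straight down. Stick resting on the board, its centre within 50 mm (across) and 100 mm (along) of the board's middle. Blue-banded pot within 25 mm of its start (all of step 2 and linear speed of red_pot below 0.03 m/s and x of stick in the frame of board between -0.05 and 0.05 m and y of stick in the frame of board between -0.1 and 0.1 m and z of stick in the frame of board between 0.016 and 0.03 m and distance of blue_pot from where it was at the start of the episode below 0.025 m); the robot touches nothing.
It fails at once if the blue-banded pot is pushed more than 25 mm (distance of blue_pot from where it was at the start of the episode above 0.025 m).
It fails at once if the red-banded pot is dropped onto a peg (faster than 0.5 m/s with the peg inside it) ((distance between red_pot_floor and peg_1_tip below 0.08 m and horizontal distance between red_pot_floor and peg_1_tip below 0.02 m and linear speed of red_pot above 0.5 m/s) or (distance between red_pot_floor and peg_2_tip below 0.08 m and horizontal distance between red_pot_floor and peg_2_tip below 0.02 m and linear speed of red_pot above 0.5 m/s)).
It also fails if it takes over 66 s, if anything falls off the work surface, if the arm or the gripper's body presses on something with over 40 N, if the wrist force passes 120 N, or if a joint passes its speed limit or range.

## Working session

There is one attempt and no reset: what is moved stays moved. The work goes in short steps, Python scripts to look and compute and a tool call to move; the robot and the scene stay as the last step left them, time stands still between calls to the robot, and variables do not carry over. Pictures are saved under pics/ and viewed, at most 10 in all, crops included, and the job is handed in when it is done.

Besides the shell and the picture viewer there is one more tool, called after ">>>" as name(argument=value, ...) on one line, values as JSON. jog_arm: Moves the arm, as the interface text tells. Its arguments: {"type":"object","properties":{"targets":{"type":"array","items":{"type":"array","items":{"type":"number"}}},"hand":{"type":"number"},"newtons":{"type":"number"}},"required":["targets"]}

```bash
mkdir -p pics; cat > h.py <<'E'
import numpy as np,cv2
from rig import env
def cloud(im):
    d=im["depth"];h,w=d.shape;f=h/2/np.tan(np.radians(im["fovy"])/2)
    v,u=np.mgrid[:h,:w]
    P=np.stack([(u-im["cx"])/f*d,(v-im["cy"])/f*d,d],-1)
    T=np.array(im["cam_to_world"]);W=P@T[:3,:3].T+T[:3,3]
    W[d==0]=np.nan
    return W
def save(n,img): cv2.imwrite(f"pics/{n}.png",cv2.cvtColor(np.ascontiguousarray(img),cv2.COLOR_RGB2BGR))
E
python3 - <<'E'
from h import *
a=env.get_image("scene");b=env.get_image("top")
for n,i in(("s",a),("t",b)):
    np.save(n+"W.npy",cloud(i));np.save(n+"F.npy",i["frame"])
    print(n,i["fovy"],np.round(i["cam_to_world"],3).tolist())
    save(n,i["frame"])
s=env.observe();print(s["time_s"],s["position"],np.round(s["tool_rot"],3).tolist())
for c in("scene","top"):
  for t in("red_pot","stick","board","peg_1","blue_pot"):
    for r in env.regions_of(c,t):
        W=np.load(("s" if c=="scene" else "t")+"W.npy")[r["pixels"]]
        print(c,t,round(r["score"],2),np.round(r["point"]),np.round(np.nanmedian(W,0),3),np.round(np.nanpercentile(W,[2,98],axis=0),3).tolist())
E
```

```text
s 57.86831568698975 [[-0.757, -0.494, 0.428, 0.131], [-0.654, 0.573, -0.494, 0.362], [-0.001, -0.654, -0.756, 0.776], [0.0, 0.0, 0.0, 1.0]]
t 46.95199860003339 [[-0.024, -0.998, 0.053, 0.418], [-0.999, 0.025, 0.02, -0.068], [-0.021, -0.053, -0.998, 1.285], [0.0, 0.0, 0.0, 1.0]]
0.1 [ 0.17131442 -0.5223748   0.23079677] [[0.95, 0.312, -0.0], [0.312, -0.95, 0.001], [0.0, -0.001, -1.0]]
scene red_pot 0.67 [355. 238.] [0.475 0.191 0.058] [[0.447, 0.13, 0.005], [0.518, 0.241, 0.061]]
scene red_pot 0.65 [401. 304.] [0.332 0.178 0.059] [[0.283, 0.136, 0.007], [0.394, 0.214, 0.062]]
scene stick 0.89 [342. 323.] [0.398 0.046 0.004] [[0.385, -0.003, -0.002], [0.412, 0.085, 0.007]]
scene stick 0.74 [320. 267.] [0.509 0.078 0.008] [[0.496, 0.045, 0.004], [0.521, 0.107, 0.011]]
scene board 0.76 [307. 185.] [0.646 0.183 0.017] [[0.593, 0.069, 0.001], [0.708, 0.277, 0.02]]
scene peg_1 0.69 [182. 427.] [ 0.456 -0.41   0.08 ] [[0.443, -0.429, 0.015], [0.475, -0.403, 0.129]]
scene blue_pot 0.67 [353. 240.] [0.475 0.191 0.058] [[0.447, 0.131, 0.002], [0.518, 0.241, 0.061]]
scene blue_pot 0.58 [205. 335.] [ 0.562 -0.177  0.102] [[0.544, -0.226, 0.025], [0.604, -0.166, 0.135]]
top red_pot 0.92 [296. 220.] [0.342 0.167 0.06 ] [[0.287, 0.13, 0.004], [0.396, 0.207, 0.065]]
top stick 0.78 [222. 263.] [0.508 0.088 0.009] [[0.492, 0.044, -0.003], [0.524, 0.132, 0.016]]
top stick 0.51 [268. 284.] [0.398 0.037 0.005] [[0.385, -0.004, -0.001], [0.412, 0.081, 0.01]]
top peg_1 0.97 [237. 490.] [ 0.461 -0.412  0.106] [[0.444, -0.43, 0.015], [0.48, -0.404, 0.134]]
top peg_1 0.2 [233. 212.] [0.485 0.18  0.06 ] [[0.45, 0.129, 0.004], [0.522, 0.236, 0.065]]
top blue_pot 0.69 [186. 384.] [ 0.571 -0.193  0.133] [[0.545, -0.226, 0.033], [0.603, -0.167, 0.139]]
top blue_pot 0.17 [224. 259.] [0.507 0.09  0.009] [[0.491, 0.044, -0.002], [0.523, 0.133, 0.016]]
```

View pics/s.png

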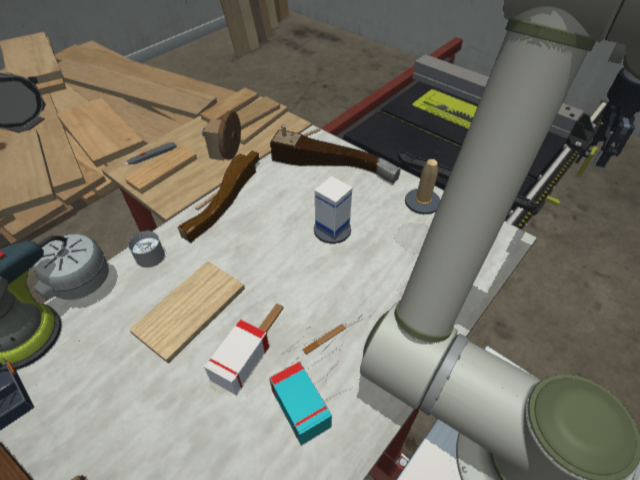

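View pics/t.png

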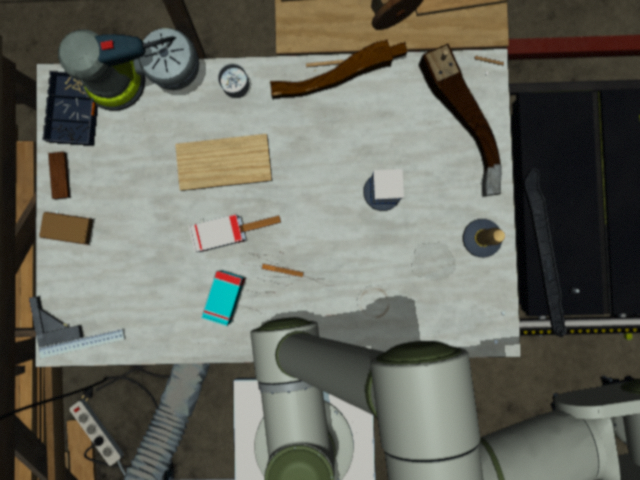

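The red pot is the white one, at scene (355,238) and top (233,215). The turquoise one at scene (401,304) is a look-alike. The stick candidates are scene (320,267), which goes into the red pot's mouth, and (342,323), loose and smaller. The one in the mouth fits the description. The free peg is at scene (182,427), and the other peg carries the blue pot. Next I'll confirm this in a crop and measure.

```bash
python3 - <<'E'
from h import *
F=np.load("tF.npy");W=np.load("tW.npy");Fs=np.load("sF.npy");Ws=np.load("sW.npy")
save("crop",cv2.resize(np.ascontiguousarray(F[190:310,180:320]),None,fx=5,fy=5,interpolation=cv2.INTER_CUBIC))
def sel(W,lo,hi): return np.all((W>lo)&(W<hi),-1)
def rect(n,P):
    r=cv2.minAreaRect(P[:,:2].astype(np.float32)*1000);print(n,len(P),np.round(np.median(P,0),4),[np.round(x,1) for x in r], np.round(cv2.boxPoints(r)).tolist())
for n,w in(("top",W),("sc",Ws)):
    rect(n+" pot",w[sel(w,[.42,.11,.052],[.55,.26,.07])])
    rect(n+" board",w[sel(w,[.56,.04,.012],[.75,.32,.024])])
    P=w[sel(w,[.47,.03,.0045],[.54,.128,.03])];rect(n+" stick",P)
    if len(P):
        o=np.argsort(P[:,1]);
        for c in np.array_split(P[o],5): print("  ",np.round(np.median(c,0),4),len(c))
    rect(n+" pegtip",w[sel(w,[.42,-.46,.122],[.52,-.36,.14])])
    rect(n+" foot",w[sel(w,[.38,-.48,.008],[.56,-.34,.018])])
    P=w[sel(w,[.42,-.46,.03],[.52,-.36,.14])];
    for z in np.arange(.03,.14,.02):
        Q=P[(P[:,2]>z)&(P[:,2]<z+.02)]
        if len(Q)>5: print("  peg",round(z,2),len(Q),np.round(np.r_[Q[:,:2].min(0),Q[:,:2].max(0)],4))
    rect(n+" blue",w[sel(w,[.5,-.27,.125],[.65,-.13,.145])])
E
```

```text
top pot 1337 [0.4859 0.1829 0.0601] [array([486.6, 182.9]), array([ 60.6, 112. ]), np.float64(12.5)] [[445.0, 231.0], [469.0, 122.0], [528.0, 135.0], [504.0, 244.0]]
top board 4263 [0.6531 0.1707 0.0179] [array([653.4, 171.8]), array([111.4, 215.9]), np.float64(4.5)] [[589.0, 275.0], [606.0, 60.0], [717.0, 69.0], [700.0, 284.0]]
top stick 336 [0.5083 0.0861 0.0092] [array([505. ,  80.1]), array([68.3, 95.9]), np.float64(0.7)] [[470.0, 128.0], [471.0, 32.0], [540.0, 33.0], [539.0, 128.0]]
   [0.516  0.0489 0.0081] 68
   [0.512  0.0675 0.0086] 67
   [0.5077 0.0862 0.0104] 67
   [0.5036 0.1037 0.0097] 67
   [0.5011 0.1202 0.0108] 67
top pegtip 141 [ 0.4618 -0.4214  0.1295] [array([ 461.8, -421.6]), array([26.1, 25. ]), np.float64(87.4)] [[449.0, -434.0], [474.0, -435.0], [475.0, -409.0], [450.0, -408.0]]
top foot 721 [ 0.4567 -0.4107  0.0119] [array([ 482.3, -403.1]), array([137.7, 109.6]), np.float64(12.7)] [[403.0, -365.0], [427.0, -472.0], [562.0, -442.0], [538.0, -335.0]]
  peg 0.03 37 [ 0.4436 -0.4219  0.4799 -0.4029]
  peg 0.05 40 [ 0.445  -0.4164  0.4784 -0.404 ]
  peg 0.07 42 [ 
[... 1039 characters left out ...]
2.]), array([25.6, 23.4]), np.float64(31.8)] [[444.0, -419.0], [456.0, -439.0], [478.0, -425.0], [466.0, -405.0]]
sc foot 376 [ 0.4521 -0.4087  0.0102] [array([ 488.5, -418.9]), array([139.9,  86.4]), np.float64(2.2)] [[417.0, -378.0], [420.0, -465.0], [560.0, -459.0], [557.0, -373.0]]
  peg 0.03 91 [ 0.443  -0.4287  0.4799 -0.4027]
  peg 0.05 98 [ 0.4426 -0.4259  0.4784 -0.4019]
  peg 0.07 103 [ 0.443  -0.4291  0.4775 -0.4019]
  peg 0.09 119 [ 0.4432 -0.4301  0.4794 -0.4022]
  peg 0.11 149 [ 0.4459 -0.4347  0.477  -0.4064]
sc blue 593 [ 0.5732 -0.1938  0.1324] [array([ 576.1, -196.3]), array([63.2, 62.8]), np.float64(0.9)] [[544.0, -165.0], [545.0, -228.0], [608.0, -227.0], [607.0, -164.0]]
```

View pics/crop.png

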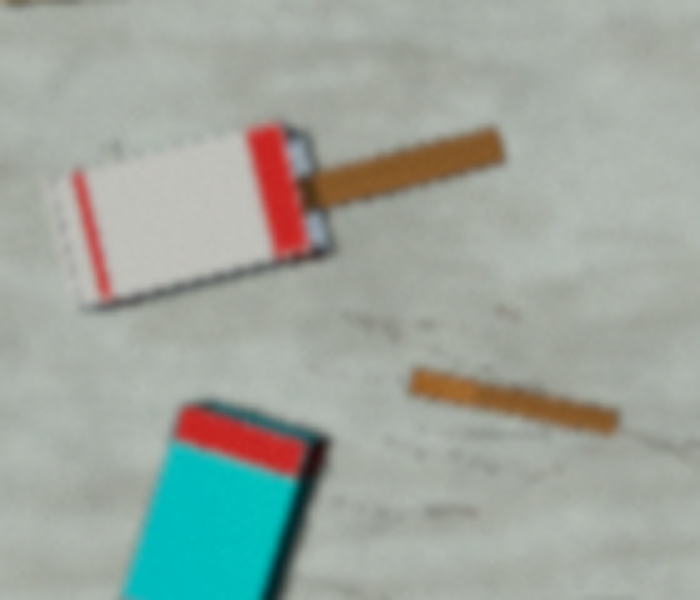

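Confirmed. The crop shows the white, red-banded pot with its stick coming out at crop (400,165), and the turquoise pot and short loose stick lie apart from it. Now moving above the stick.

>>> jog_arm(targets=[[25,-23,0,0,0,-42],[25,-23,0,0,0,-42],[25,-23,0,0,0,-42],[25,-23,0,0,0,-42],[25,-23,0,0,0,-42],[25,-23,0,0,0,-42],[25,-23,0,0,0,-42],[25,-23,0,0,0,-42]], hand=0.6)

```text
time_s: 1.27
position: [0.3346, -0.2299, 0.2316]
tool_rot: [[0.498, 0.867, 0.0], [0.867, -0.498, -0.0], [-0.0, 0.001, -1.0]]
ft_force: [0.8, -0.3, 0.6]
grip_width: 0.0512
gripper_force: 0.0
```

```bash
cat >> h.py <<'E'
import json,os
from scipy.spatial.transform import Rotation as Ro
def log():
    s=env.observe();r=[np.array(s[k]).tolist() for k in("q","position","tool_rot")]
    open("log.jsonl","a").write(json.dumps(r)+"\n")
    print("t",round(s["time_s"],2),"q",np.round(s["q"],1),"p",np.round(s["position"],4),"w",round(s["grip_width"],4),"gf",np.round(s["gripper_force"],1),"F",np.round(s["ft_force"],1));return s
def to(p,R):  # shift (cm) and turn (deg) in tool axes from measured pose
    s=env.observe();A=np.array(s["tool_rot"]);d=A.T@(np.array(p)-s["position"])*100
    rv=np.degrees(Ro.from_matrix(A.T@np.array(R)).as_rotvec());print("move",np.round(d,2),np.round(rv,1))
RS=np.array([[-.214,.977,0],[.977,.214,0],[0,0,-1.]]).T
E
python3 - <<'E'
from h import *
log();to([.5085,.0855,.10],RS)
E
```

```text
t 1.27 q [-51.3   7.1  94.9   0.   77.9 -21.5] p [ 0.3346 -0.2299  0.2316] w 0.0512 gf 0.0 F [ 0.8 -0.3  0.6]
move [36.01 -0.62 13.15] [  0.    0.  -42.2]
```

>>> jog_arm(targets=[[36,-0.6,13.1,0,0,-42.2],[36,-0.6,13.1,0,0,-42.2],[36,-0.6,13.1,0,0,-42.2],[36,-0.6,13.1,0,0,-42.2],[36,-0.6,13.1,0,0,-42.2],[36,-0.6,13.1,0,0,-42.2],[36,-0.6,13.1,0,0,-42.2],[36,-0.6,13.1,0,0,-42.2]])

```text
time_s: 1.93
position: [0.4862, 0.0446, 0.1168]
tool_rot: [[-0.215, 0.977, 0.001], [0.977, 0.215, -0.0], [-0.0, 0.001, -1.0]]
ft_force: [0.3, -1.2, 0.9]
grip_width: 0.0509
gripper_force: 0.0
```

```bash
python3 - <<'E'
from h import *
log();to([.5085,.0855,.03],RS);to([.5085,.0855,.002],RS)
E
```

```text
t 1.93 q [ -8.7  22.8  94.2  -0.   63.  -21.1] p [0.4862 0.0446 0.1168] w 0.0509 gf 0.0 F [ 0.3 -1.2  0.9]
move [3.52 3.05 8.68] [0. 0. 0.]
move [ 3.52  3.05 11.48] [0. 0. 0.]
```

>>> jog_arm(targets=[[3.5,3.05,8.7,0,0,0],[3.5,3.05,8.7,0,0,0],[3.5,3.05,8.7,0,0,0],[3.5,3.05,8.7,0,0,0],[3.5,3.05,8.7,0,0,0]])

```text
time_s: 2.35
position: [0.5078, 0.0833, 0.0303]
tool_rot: [[-0.215, 0.977, -0.001], [0.977, 0.215, -0.0], [0.0, -0.001, -1.0]]
ft_force: [-0.0, 0.2, 0.4]
grip_width: 0.0512
gripper_force: 0.0
```

```bash
python3 - <<'E'
from h import *
log();to([.5085,.0855,.003],RS)
i=env.get_image("wrist");save("w1",i["frame"])
E
```

```text
t 2.35 q [ -3.9  32.3  95.5  -0.   52.3 -16.3] p [0.5078 0.0833 0.0303] w 0.0512 gf 0.0 F [-0.   0.2  0.4]
move [0.2  0.12 2.73] [-0.1 -0.   0. ]
```

View pics/w1.png

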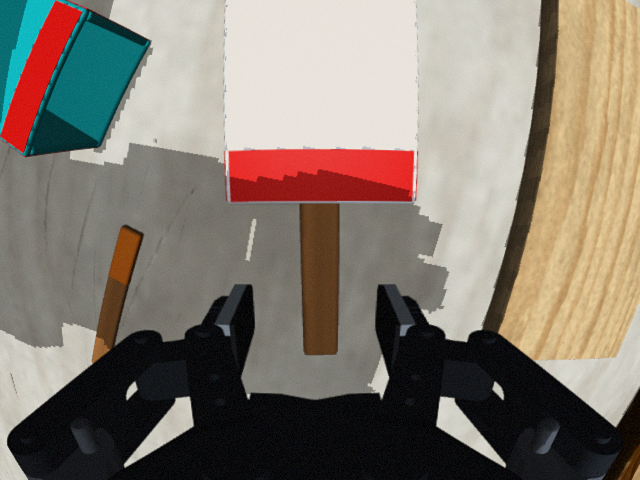

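The wrist view shows the stick at columns 300–338, centred between the pads, with the pot's rim at row 200. Descending and gripping.

>>> jog_arm(targets=[[0,0,1.4,0,0,0],[0,0,2.6,0,0,0],[0,0,2.6,0,0,0]])

```text
time_s: 2.65
position: [0.5076, 0.0824, 0.0046]
tool_rot: [[-0.213, 0.977, 0.0], [0.977, 0.213, -0.0], [-0.0, -0.0, -1.0]]
ft_force: [-0.4, 0.0, -0.1]
grip_width: 0.0515
gripper_force: 0.0
```

>>> jog_arm(targets=[[0,0,0,0,0,0],[0,0,0,0,0,0],[0,0,0,0,0,0],[0,0,0,0,0,0],[0,0,0,0,0,0],[0,0,0,0,0,0]], hand=0, newtons=40)

```text
time_s: 3.15
position: [0.5085, 0.0829, 0.0058]
tool_rot: [[-0.214, 0.977, 0.002], [0.977, 0.214, -0.0], [-0.001, 0.002, -1.0]]
ft_force: [-0.3, -1.8, 7.0]
grip_width: 0.0163
gripper_force: 39.1
```

>>> jog_arm(targets=[[0,0,-0.6,0,0,0],[0,0,-1.2,0,0,0],[0,0,-1.2,0,0,0]])

```text
time_s: 3.4
position: [0.5085, 0.0832, 0.0179]
tool_rot: [[-0.214, 0.977, 0.002], [0.977, 0.214, -0.0], [-0.001, 0.002, -1.0]]
ft_force: [0.7, -0.1, -0.3]
grip_width: 0.0159
gripper_force: 39.3
```

```bash
python3 - <<'E'
from h import *
log()
E
```

```text
t 3.4 q [ -3.9  33.5  96.1   0.   50.3 -16.2] p [0.5085 0.0832 0.0179] w 0.0159 gf 39.3 F [ 0.7 -0.1 -0.3]
```

>>> jog_arm(targets=[[-2,0,0,0,0,0],[-4,0,0,0,0,0],[-6,0,0,0,0,0],[-8,0,0,0,0,0],[-8,0,-3,0,0,0],[-8,0,-6,0,0,0],[-8,0,-8,0,0,0]])

```text
time_s: 3.98
position: [0.5254, 0.0046, 0.0987]
tool_rot: [[-0.213, 0.977, 0.002], [0.977, 0.213, -0.0], [-0.001, 0.002, -1.0]]
ft_force: [0.7, 0.7, 0.6]
grip_width: 0.0166
gripper_force: 39.3
```

```bash
python3 - <<'E'
from h import *
log();to([.659,.145,.07],RS)
E
```

```text
t 3.98 q [-12.4  27.3  89.8   0.   62.8 -24.7] p [0.5254 0.0046 0.0987] w 0.0166 gf 39.3 F [0.7 0.7 0.6]
move [10.87 16.04  2.89] [ 0.1  0.  -0. ]
```

>>> jog_arm(targets=[[10.8,16,0,0,0,0],[10.8,16,0,0,0,0],[10.8,16,0,0,0,0],[10.8,16,0,0,0,0],[10.8,16,0,0,0,0],[10.8,16,2.9,0,0,0],[10.8,16,4.9,0,0,0],[10.8,16,4.9,0,0,0]])

```text
time_s: 4.65
position: [0.6558, 0.1452, 0.0429]
tool_rot: [[-0.215, 0.977, -0.008], [0.977, 0.215, -0.0], [0.001, -0.008, -1.0]]
ft_force: [-0.3, -0.3, -1.0]
grip_width: 0.0161
gripper_force: 39.3
```

```bash
python3 - <<'E'
from h import *
log();to([.659,.145,.026],RS)
i=env.get_image("wrist");save("w2",i["frame"])
E
```

```text
t 4.65 q [  2.4  43.6  66.8  -0.   70.1 -10. ] p [0.6558 0.1452 0.0429] w 0.0161 gf 39.3 F [-0.3 -0.3 -1. ]
move [-0.09  0.32  1.69] [-0.5 -0.1  0. ]
```

View pics/w2.png

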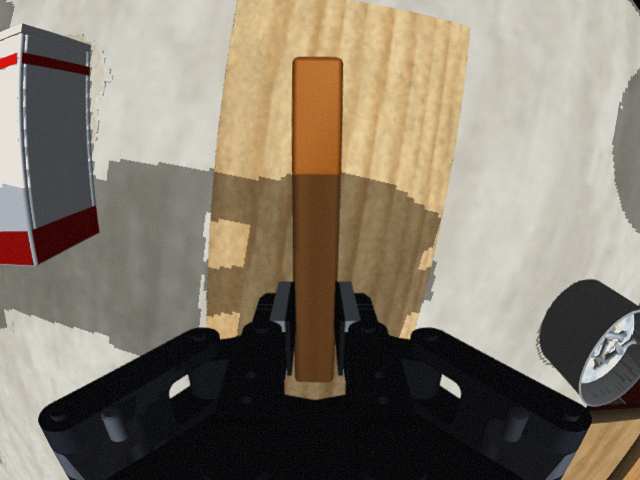

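The stick is held straight over the board, running from row 57 to row 380 at column 318. Lowering it and letting go.

>>> jog_arm(targets=[[0,0,0.8,0,0,0],[0,0,1.4,0,0,0],[0,0,1.75,0,0,0],[0,0,1.75,0,0,0]])

```text
time_s: 5.03
position: [0.6579, 0.1446, 0.0296]
tool_rot: [[-0.214, 0.977, -0.0], [0.977, 0.214, 0.0], [0.0, -0.0, -1.0]]
ft_force: [0.1, 0.6, -1.4]
grip_width: 0.0162
gripper_force: 39.3
```

>>> jog_arm(targets=[[0,0,0,0,0,0],[0,0,0,0,0,0],[0,0,-0.5,0,0,0],[0,0,-0.5,0,0,0]], hand=0.5)

```text
time_s: 5.37
position: [0.6587, 0.1448, 0.0363]
tool_rot: [[-0.214, 0.977, 0.002], [0.977, 0.214, 0.0], [-0.0, 0.002, -1.0]]
ft_force: [-0.1, -0.3, 0.0]
grip_width: 0.0426
gripper_force: 0.0
```

>>> jog_arm(targets=[[0,0,-2,0,0,0],[0,0,-6,0,0,0],[0,0,-10,0,0,0],[0,0,-14,0,0,0],[0,0,-14,0,0,0]])

```text
time_s: 5.78
position: [0.6609, 0.1451, 0.1846]
tool_rot: [[-0.214, 0.977, 0.016], [0.977, 0.214, 0.001], [-0.003, 0.015, -1.0]]
ft_force: [1.2, -0.7, 1.0]
grip_width: 0.043
gripper_force: 0.0
```

```bash
python3 - <<'E'
from h import *
log()
i=env.get_image("scene");W=cloud(i);np.save("sW2.npy",W)
for r in env.regions_of("scene","stick"):
    P=W[r["pixels"]]; rr=cv2.minAreaRect(P[~np.isnan(P[:,0]),:2].astype(np.float32)*1000)
    print(round(r["score"],2),np.round(np.nanmedian(P,0),3),[np.round(x,1) for x in rr])
m=np.all((W>[.42,.11,.052])&(W<[.55,.26,.07]),-1);print(cv2.minAreaRect(W[m][:,:2].astype(np.float32)*1000))
# fit kinematics
from scipy.optimize import least_squares
L=[json.loads(l) for l in open("log.jsonl")]
L.append([[-84.185,21.807,74.336,0,83.858,-12.336],[0.1713,-0.5224,0.2308],[[.95,.312,0],[.312,-.95,.001],[0,-.001,-1]]])
def fk(q,p):
    h,a1,a2,a3,d4,d6,lat=p
    q=np.radians(q)
    R=Ro.from_euler
    A=R("z",q[0]);B=A*R("y",q[1]);C=B*R("y",q[2])
    x=np.array([0,0,h])+A.apply([a1,lat,0])+B.apply([0,0,a2])+C.apply([a3,0,d4])
    D=C*R("z",q[3])*R("y",q[4]);x=x+D.apply([0,0,d6])
    return x,D*R("z",q[5])
def f(p): return np.concatenate([fk(l[0],p)[0]-l[1] for l in L])
s=least_squares(f,[.3,0,.4,0,.4,.25,.12]);print(np.round(s.x,4),np.abs(s.fun).max(),s.jac.shape,np.linalg.svd(s.jac)[1])
for l in L[-3:]: print(np.round((fk(l[0],s.x)[1].inv()*Ro.from_matrix(l[2])).as_matrix(),2).tolist())
E
```

```text
t 5.78 q [  2.4  36.2  56.8  -0.   86.1 -10. ] p [0.6609 0.1451 0.1846] w 0.043 gf 0.0 F [ 1.2 -0.7  1. ]
0.57 [0.639 0.221 0.025] [array([640.1, 220. ]), array([25. , 40.6]), np.float64(29.2)]
((481.322998046875, 204.68341064453125), (61.15357971191406, 66.81265258789062), 12.23279857635498)
[1.334e-01 3.000e-04 5.370e-01 1.029e-01 3.504e-01 2.610e-01 1.175e-01] 0.00035578224428373106 (24, 7) [5.53315988 4.0902663  2.82842712 0.52511443 0.48114802 0.38273537
 0.01133196]
[[0.0, -1.0, -0.0], [1.0, 0.0, 0.0], [-0.0, -0.0, 1.0]]
[[0.0, -1.0, -0.0], [1.0, 0.0, 0.0], [-0.0, -0.0, 1.0]]
[[0.0, -1.0, 0.0], [1.0, 0.0, 0.0], [-0.0, 0.0, 1.0]]
```

The stick is on the board. Next I'll tilt the tool above the pot, which also gives me data to pin down the wrist kinematics.

>>> jog_arm(targets=[[8,-16,-7,0,-30,0],[8,-16,-7,0,-30,0],[8,-16,-7,0,-30,0],[8,-16,-7,0,-30,0],[8,-16,-7,0,-30,0],[8,-16,-7,0,-30,0]], hand=1)

```text
time_s: 6.38
position: [0.4806, 0.1912, 0.2453]
tool_rot: [[-0.191, 0.976, 0.109], [0.844, 0.219, -0.489], [-0.501, -0.002, -0.865]]
ft_force: [0.9, -0.3, 0.8]
grip_width: 0.0853
gripper_force: 0.0
```

```bash
cat > kin.py <<'E'
from h import *
from scipy.optimize import least_squares
L=[json.loads(l) for l in open("log.jsonl")]
L.append([[-84.185,21.807,74.336,0,83.858,-12.336],[0.1713,-0.5224,0.2308],None])
def fk(q,p):
    h,a1,a2,a3,d4,d6,lat,l5=p
    q=np.radians(q);R=Ro.from_euler
    A=R("z",q[0]);B=A*R("y",q[1]);C=B*R("y",q[2]);E=C*R("z",q[3])
    D=E*R("y",q[4])
    x=np.array([0,0,h])+A.apply([a1,lat,0])+B.apply([0,0,a2])+C.apply([a3,0,d4])+E.apply([0,l5,0])+D.apply([0,0,d6])
    return x,D*R("z",q[5])*R("z",np.pi/2)
s=least_squares(lambda p:np.concatenate([fk(l[0],p)[0]-l[1] for l in L]),[.3,0,.4,0,.4,.25,.06,.06])
p=s.x
lo=np.array([-178.18,-50.72,12.68,-81.47,9.98,-165.26])+1;hi=np.array([178.18,133.34,142.11,261.47,163.14,165.26])-1
def ik(x,R,q0):
    Rt=Ro.from_matrix(R)
    def f(q):
        a,b=fk(q,p);return np.r_[(a-x)*10,(b.inv()*Rt).as_rotvec()]
    r=least_squares(f,np.clip(q0,lo,hi),bounds=(lo,hi));return r.x,np.abs(r.fun).max()
E
python3 - <<'E'
from kin import *
s0=log()
print(np.round(p,4),np.abs(s.fun).max())
print(np.round((fk(s0["q"],p)[1].inv()*Ro.from_matrix(s0["tool_rot"])).as_rotvec(),3))
E
```

```text
t 6.38 q [ 22.7  23.   76.  -29.6  87.3  13.1] p [0.4806 0.1912 0.2453] w 0.0853 gf 0.0 F [ 0.9 -0.3  0.8]
[ 1.332e-01  3.000e-04  5.370e-01  1.029e-01  3.504e-01  2.608e-01
 -3.020e-02  1.477e-01] 0.0003537046674374489
[-0.  0.  0.]
```

```bash
python3 - <<'E'
from kin import *
print(np.round(p,4),np.abs(s.fun).max())
s0=env.observe();q0=np.array(s0["q"])
m=np.array([.215,-.9766,0]);m/=np.linalg.norm(m)
up=np.array([0,0,1.]);P0=np.stack([m,np.cross(up,m),up],1) # pot frame
c=np.array([.486,.1835,.030])
tip=np.array([.4615,-.4215,.130])
for al in(20,30,40):
  a=np.radians(al)
  z=np.sin(a)*m-np.cos(a)*up;y=-np.cross(up,m) ; y=y if y[0]>0 else -y
  R=np.stack([np.cross(y,z),y,z],1)
  gx=-.016; g=c+m*gx; 
  tcp=g+z*.013   # grasp point 19 mm behind TCP when shut; ~13+ at 60mm
  q,e=ik(tcp,R,q0);print("pick",al,np.round(q),round(e,4))
  RG=P0.T@R; tG=P0.T@(tcp-c)
  for psi in range(0,360,20):
    h=np.array([np.cos(np.radians(psi)),np.sin(np.radians(psi)),0])
    # pot x -> down, pot z -> h
    P=np.stack([-up,np.cross(h,-up),h],1)
    for dz in(0.,.14):
      C=tip+up*(dz-.051)   # floor at origin-51mm along x ; x down => floor = origin+51 up
      out=[]
      best=None
      for s4 in(q0+[-60,0,0,90,0,0],q0+[-60,0,0,30,0,0],q0+[-60,10,20,150,-20,90],q0+[-60,0,20,180,-50,-90]):
        qq,e=ik(C+P@tG,P@RG,s4)
        if best is None or e<best[1]: best=(qq,e)
      if best[1]<.003: print(al,psi,dz,np.round(best[0]),"toolz",np.round((P@RG)[:,2],2))
E
```

```text
[ 1.300e-01  3.000e-04  5.370e-01  1.030e-01  3.504e-01  2.576e-01
  1.178e-01 -3.000e-04] 0.00035447616243355906
pick 20 [ 19.  37.  92. -24.  56.  21.] 0.0
20 0 0.0 [ -40.   64.   39.  -50.  128. -142.] toolz [-0.94  0.   -0.34]
20 0 0.14 [ -40.   57.   33.  -60.  136. -157.] toolz [-0.94  0.   -0.34]
20 20 0.0 [ -36.   59.   52.  -57.  111. -146.] toolz [-0.88 -0.32 -0.34]
20 20 0.14 [ -36.   51.   47.  -62.  118. -159.] toolz [-0.88 -0.32 -0.34]
20 40 0.0 [ -33.   54.   67.  -64.   94. -146.] toolz [-0.72 -0.6  -0.34]
20 40 0.14 [ -33.   44.   62.  -66.  100. -159.] toolz [-0.72 -0.6  -0.34]
20 100 0.0 [ -40.   42.  107.  234.   49. -117.] toolz [ 0.16 -0.93 -0.34]
20 100 0.14 [ -40.   26.  102.  255.   39. -145.] toolz [ 0.16 -0.93 -0.34]
20 120 0.0 [-49.  40. 116. 194.  47. -96.] toolz [ 0.47 -0.81 -0.34]
20 120 0.14 [ -49.   22.  110.  206.   23. -110.] toolz [ 0.47 -0.81 -0.34]
20 140 0.0 [-61.  40. 119. 154.  50. -80.] toolz [ 0.72 -0.6  -0.34]
20 140 0.14 [-61.  21. 112. 135.  29. -57.] toolz [ 0.72 -0.6  -0.34]
20 160 0.0 [-71.  40. 114. 118.  56. -66.] toolz [ 0.88 -0.32 
[... 4954 characters left out ...]
53.  54.  30. 114. -52.] toolz [ 0.13  0.75 -0.64]
40 260 0.14 [-64.  46.  46.  34. 127. -42.] toolz [ 0.13  0.75 -0.64]
40 280 0.0 [-59.  57.  45.  19. 125. -65.] toolz [-0.13  0.75 -0.64]
40 280 0.14 [-59.  51.  35.  25. 140. -57.] toolz [-0.13  0.75 -0.64]
40 300 0.0 [-55.  60.  38.   5. 132. -83.] toolz [-0.38  0.66 -0.64]
40 300 0.14 [-55.  54.  28.   7. 148. -80.] toolz [-0.38  0.66 -0.64]
40 320 0.0 [ -50.   60.   36.  -11.  132. -104.] toolz [-0.59  0.49 -0.64]
40 320 0.14 [ -50.   55.   25.  -15.  148. -109.] toolz [-0.59  0.49 -0.64]
40 340 0.0 [ -46.   59.   39.  -24.  126. -122.] toolz [-0.72  0.26 -0.64]
40 340 0.14 [ -46.   54.   29.  -31.  140. -132.] toolz [-0.72  0.26 -0.64]
```

```bash
cat >> h.py <<'E'
m=np.array([.215,-.9766,0]);up=np.array([0,0,1.]);z=.5*m-.866*up;z/=np.linalg.norm(z)
y=np.array([.9766,.215,0]);RP=np.stack([np.cross(y,z),y,z],1);G=np.array([.4844,.1921,.0144])
E
python3 - <<'E'
from h import *
log();to(G-.1*z,RP);to(G,RP)
E
```

```text
t 6.38 q [ 22.7  23.   76.  -29.6  87.3  13.1] p [0.4806 0.1912 0.2453] w 0.0853 gf 0.0 F [ 0.9 -0.3  0.8]
move [11.57  0.43  9.98] [0.  0.1 0.3]
move [11.58  0.43 19.98] [0.  0.1 0.3]
```

>>> jog_arm(targets=[[11.6,0.4,0,0,0,0.3],[11.6,0.4,0,0,0,0.3],[11.6,0.4,4,0,0,0.3],[11.6,0.4,8,0,0,0.3],[11.6,0.4,10,0,0,0.3],[11.6,0.4,10,0,0,0.3]])

```text
time_s: 6.88
position: [0.4758, 0.2361, 0.0945]
tool_rot: [[-0.184, 0.978, 0.097], [0.845, 0.208, -0.493], [-0.502, -0.009, -0.865]]
ft_force: [-0.8, -0.8, -0.2]
grip_width: 0.0851
gripper_force: 0.0
```

```bash
python3 - <<'E'
from h import *
log();to(G,RP)
i=env.get_image("wrist");save("w3",i["frame"])
E
```

```text
t 6.88 q [ 27.1  34.6  83.3 -30.2  73.6  26.7] p [0.4758 0.2361 0.0945] w 0.0851 gf 0.0 F [-0.8 -0.8 -0.2]
move [0.14 0.   9.18] [-0.7  0.1 -0.1]
```

View pics/w3.png

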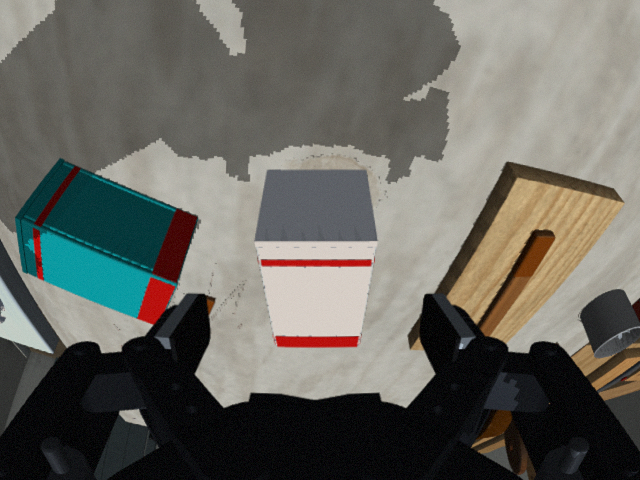

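The wrist view shows the pot at columns 256–377, centred between the fingers, with its red band at row 342. The stick is lying on the board at right. Moving in and gripping.

>>> jog_arm(targets=[[0,0,3,0,0,0],[0,0,6,0,0,0],[0,0,8,0,0,0],[0,0,9.1,0,0,0],[0,0,9.1,0,0,0],[0,0,9.1,0,0,0]])

```text
time_s: 7.43
position: [0.4885, 0.1949, 0.0226]
tool_rot: [[-0.179, 0.978, 0.108], [0.848, 0.209, -0.488], [-0.5, 0.005, -0.866]]
ft_force: [-0.2, 1.3, 0.8]
grip_width: 0.0852
gripper_force: 0.0
```

>>> jog_arm(targets=[[0,0,0,0,0,0],[0,0,0,0,0,0],[0,0,0,0,0,0],[0,0,0,0,0,0],[0,0,0,0,0,0]], hand=0, newtons=60)

```text
time_s: 7.85
position: [0.4881, 0.1953, 0.0229]
tool_rot: [[-0.179, 0.978, 0.11], [0.847, 0.21, -0.488], [-0.5, 0.005, -0.866]]
ft_force: [-1.9, 2.8, 4.8]
grip_width: 0.0595
gripper_force: 64.9
```

```bash
python3 - <<'E'
from h import *
log();s=env.observe();to(np.array(s["position"])+[0,0,.14],RP)
E
```

```text
t 7.85 q [ 22.8  39.2  89.6 -34.   61.7  30. ] p [0.4881 0.1953 0.0229] w 0.0595 gf 64.9 F [-1.9  2.8  4.8]
move [ -7.     0.08 -12.13] [ 0.1 -0.  -0.4]
```

>>> jog_arm(targets=[[-1,0,-1.7,0,0,0],[-3,0,-5,0,0,0],[-5,0,-9,0,0,0],[-7,0,-12.1,0,0,0],[-10,0,-17,0,0,0],[-10,0,-17,0,0,0]])

```text
time_s: 8.35
position: [0.4882, 0.1935, 0.2251]
tool_rot: [[-0.176, 0.978, 0.115], [0.849, 0.21, -0.485], [-0.499, 0.012, -0.867]]
ft_force: [-0.2, 0.5, -1.0]
grip_width: 0.0594
gripper_force: 64.8
```

```bash
cat >> h.py <<'E'
P0=np.stack([m,np.cross(up,m),up],1)
RG=P0.T@np.array([[-.179,.978,.11],[.847,.21,-.488],[-.5,.005,-.866]]);tG=P0.T@(np.array([.4881,.1953,.0229])-[.4863,.1833,.030])
TIP=np.array([.4615,-.4215,.130])
def hang(psi,dz,tip=TIP):
    h=np.array([np.cos(np.radians(psi)),np.sin(np.radians(psi)),0]);P=np.stack([-up,np.cross(h,-up),h],1)
    R=P@RG;u,_,v=np.linalg.svd(R);return tip+up*(dz-.051)+P@tG,u@v
E
python3 - <<'E'
from kin import *
s=log()
for psi,dz in((220,.17),(220,0)):
    x,R=hang(psi,dz);print(np.round(x,3),np.round(R[:,2],2));to(x,R);print(np.round(ik(x,R,[-72,40,74,54,95,-35])[0],1),ik(x,R,[-72,40,74,54,95,-35])[1])
# interpolate check
from scipy.spatial.transform import Slerp
A=np.array(s["tool_rot"]);x,R=hang(220,.17);sl=Slerp([0,1],Ro.from_matrix([A,R]));q=np.array(s["q"])
for t in np.linspace(0,1,7):
    xx=(1-t)*np.array(s["position"])+t*x;q,e=ik(xx,sl(t).as_matrix(),q);print(np.round(q),round(e,4))
E
```

```text
t 8.35 q [ 22.6  24.5  77.  -29.6  84.7  15.1] p [0.4882 0.1935 0.2251] w 0.0594 gf 64.8 F [-0.2  0.5 -1. ]
[ 0.47 -0.42  0.26] [ 0.66  0.55 -0.5 ]
move [-53.52 -14.67  26.52] [-16.9  79.9  66.6]
[-72.7  35.1  68.1  54.9 102.1 -22.8] 3.330669073875469e-15
[ 0.47 -0.42  0.09] [ 0.66  0.55 -0.5 ]
move [-45.04 -14.87  41.26] [-16.9  79.9  66.6]
[-72.7  46.7  76.8  53.1  90.1 -39.3] 1.7567669541307396e-10
[ 23.  24.  77. -30.  85.  15.] 0.0
[  5.  15.  87. -17.  72.   8.] 0.0
[-16.  10.  92.   1.  67.  -9.] 0.0
[-37.  10.  92.  20.  71. -25.] 0.0
[-54.  16.  87.  33.  81. -33.] 0.0
[-65.  25.  79.  44.  92. -31.] 0.0
[-73.  35.  68.  55. 102. -23.] 0.0
```

>>> jog_arm(targets=[[-6.5,-1.8,3.2,-2,10,8],[-13,-3.5,6.5,-4,19,16],[-20,-5.5,10,-6,30,25],[-26.8,-7.3,13.3,-8.5,40,33.3],[-26.8,-7.3,13.3,-8.5,40,33.3],[-26.8,-7.3,13.3,-8.5,40,33.3],[-26.8,-7.3,13.3,-8.5,40,33.3],[-26.8,-7.3,13.3,-8.5,40,33.3]])

```text
time_s: 9.02
position: [0.4782, -0.117, 0.2388]
tool_rot: [[0.266, 0.917, 0.296], [0.93, -0.325, 0.172], [0.254, 0.229, -0.94]]
ft_force: [1.5, -0.2, -1.5]
grip_width: 0.0594
gripper_force: 64.7
```

```bash
python3 - <<'E'
from h import *
log();to(*hang(220,.17))
E
```

```text
t 9.02 q [-37.6  10.4  92.2  19.7  70.6 -25.4] p [ 0.4782 -0.117   0.2388] w 0.0594 gf 64.7 F [ 1.5 -0.2 -1.5]
move [-27.88   9.58  -7.5 ] [-8.4 40.1 33.1]
```

>>> jog_arm(targets=[[-27.9,9.6,-7.5,-8.4,40.1,33.1],[-27.9,9.6,-7.5,-8.4,40.1,33.1],[-27.9,9.6,-7.5,-8.4,40.1,33.1],[-27.9,9.6,-7.5,-8.4,40.1,33.1],[-27.9,9.6,-7.5,-8.4,40.1,33.1],[-27.9,9.6,-7.5,-8.4,40.1,33.1],[-27.9,9.6,-7.5,-8.4,40.1,33.1],[-27.9,9.6,-7.5,-8.4,40.1,33.1]])

```text
time_s: 9.68
position: [0.4695, -0.4237, 0.2578]
tool_rot: [[0.393, 0.635, 0.665], [0.311, -0.772, 0.554], [0.866, -0.011, -0.501]]
ft_force: [-0.1, 0.4, -2.4]
grip_width: 0.0595
gripper_force: 64.8
```

```bash
python3 - <<'E'
from h import *
log();to(*hang(220,.17))
i=env.get_image("top");W=cloud(i);np.save("tW3.npy",W);save("t3",np.hstack([i["frame"][150:330,380:620]]*1).repeat(2,0).repeat(2,1))
j=env.get_image("scene");Ws=cloud(j);np.save("sW3.npy",Ws);save("s3",j["frame"])
E
```

```text
t 9.68 q [-72.8  35.4  67.8  54.8 102.  -22.5] p [ 0.4695 -0.4237  0.2578] w 0.0595 gf 64.8 F [-0.1  0.4 -2.4]
move [ 0.33 -0.25  0.08] [ 0.1  0.  -0.4]
```

View pics/s3.png

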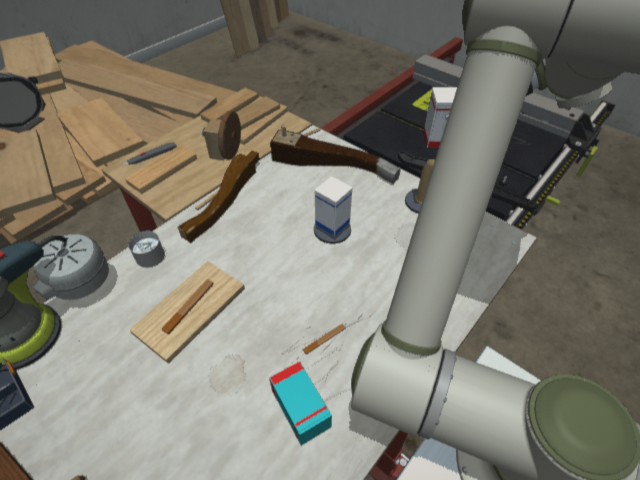

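View pics/t3.png

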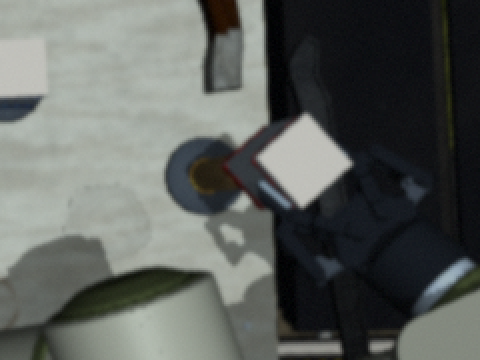

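The scene view shows the stick on the board at (188,305) and the pot upright, mouth down, at (440,115). The top view shows its white closed end at crop (305,160). Measuring the pot's offset from the peg.

```bash
python3 - <<'E'
from h import *
W=np.load("tW3.npy");Q=W[np.all((W>[.4,-.5,.295])&(W<[.53,-.35,.312]),-1)]
print(len(Q),[np.round(x,1) for x in cv2.minAreaRect(Q[:,:2].astype(np.float32)*1000)],np.round(np.median(Q,0),4))
A=np.c_[Q[:,:2]-Q[:,:2].mean(0),np.ones(len(Q))];print("slope",np.round(np.linalg.lstsq(A,Q[:,2],rcond=None)[0],4))
Ws=np.load("sW3.npy");V=Ws[(Ws[...,2]>.19)&(Ws[...,2]<.315)&(Ws[...,0]>.4)&(Ws[...,0]<.54)&(Ws[...,1]<-.35)&(Ws[...,1]>-.5)]
print(len(V),np.round(np.nanpercentile(V,[2,50,98],axis=0),3).tolist())
s=env.observe();print(np.round(np.array(s["position"]),4))
# peg tip refined from first pictures: rotate-min circle
for w in(np.load("tW.npy"),np.load("sW.npy")):
    B=w[np.all((w>[.42,-.46,.127])&(w<[.52,-.36,.134]),-1)];print(len(B),cv2.minEnclosingCircle(B[:,:2].astype(np.float32)*1000),B.mean(0))
E
```

```text
1679 [array([ 456.3, -447.3]), array([102.5, 110.5]), np.float64(16.8)] [ 0.457  -0.4333  0.3014]
slope [-0.0468 -0.0317  0.3019]
1247 [[0.445, -0.45, 0.194], [0.464, -0.401, 0.268], [0.502, -0.386, 0.3]]
[ 0.4702 -0.4208  0.2579]
104 ((462.0121154785156, -422.2309265136719), 13.008986473083496) [ 0.46237604 -0.422206    0.13011845]
54 ((461.732666015625, -422.4253234863281), 12.345605850219727) [ 0.46195908 -0.42133585  0.12861482]
```

```bash
python3 - <<'E'
from h import *
C=cv2.imread("pics/t3.png")[::2,::2].astype(int);W=np.load("tW3.npy")[150:330,380:620]
M=((C.min(-1)>190)&(W[...,2]>.28)&(W[...,2]<.325)).astype(np.uint8)
n,l,st,ce=cv2.connectedComponentsWithStats(M);k=1+np.argmax(st[1:,4]);Q=W[l==k]
print(st[k],[np.round(x,1) for x in cv2.minAreaRect(Q[:,:2].astype(np.float32)*1000)],np.round(np.median(Q,0),4))
A=np.c_[Q[:,:2]-Q[:,:2].mean(0),np.ones(len(Q))];print("slope",np.round(np.linalg.lstsq(A,Q[:,2],rcond=None)[0],4))
print(np.linalg.norm(W[l==k][:,:2].ptp(0)) if 0 else "")
E
```

```text
Traceback (most recent call last):
ValueError: attempt to get argmax of an empty sequence
```

```bash
cat > pot.py <<'E'
from h import *
i=env.get_image("top");W=cloud(i);C=i["frame"].astype(int)
M=((C.min(-1)>150)&(W[...,2]>.13)&(W[...,1]<-.33)&(W[...,0]>.38)&(W[...,0]<.56)).astype(np.uint8)
n,l,st,ce=cv2.connectedComponentsWithStats(M)
for k in range(1,n):
    if st[k,4]<150: continue
    Q=W[l==k]
    print(st[k],[np.round(x,1) for x in cv2.minAreaRect(Q[:,:2].astype(np.float32)*1000)],np.round(np.median(Q,0),4))
    A=np.c_[Q[:,:2]-Q[:,:2].mean(0),np.ones(len(Q))];print("slope",np.round(np.linalg.lstsq(A,Q[:,2],rcond=None)[0],4))
log()
E
python3 pot.py; python3 -c "
import cv2;print(cv2.imread('pics/t3.png')[160,300])"
```

```text
[ 508  207   45   46 1089] [array([ 464. , -425.6]), array([59.1, 59. ]), np.float64(40.2)] [ 0.4638 -0.4257  0.3014]
slope [-0.0105  0.0111  0.3014]
t 9.83 q [-72.5  35.1  68.2  54.6 101.9 -22.8] p [ 0.4708 -0.4187  0.2589] w 0.0596 gf 64.8 F [ 0.2  0.6 -1.1]
[186 192 192]
```

>>> jog_arm(targets=[[-2,-0.4,1.2,0,0,0],[-4.3,-0.4,2.6,0,0,0],[-4.3,-0.4,2.6,0,0,0],[-4.3,-0.4,2.6,0,0,0],[-4.3,-0.4,2.6,0,0,0]])

```text
time_s: 10.25
position: [0.4697, -0.4136, 0.2114]
tool_rot: [[0.39, 0.642, 0.66], [0.321, -0.767, 0.556], [0.863, -0.005, -0.505]]
ft_force: [0.3, -0.7, 0.1]
grip_width: 0.0596
gripper_force: 64.8
```

```bash
python3 pot.py
```

```text
[495 210  44  44 985] [array([ 463.3, -418.4]), array([59.1, 59.3]), np.float64(40.7)] [ 0.4632 -0.4183  0.255 ]
slope [-0.0155  0.0062  0.255 ]
t 10.3 q [-72.4  37.4  72.4  53.6  98.  -28.3] p [ 0.4696 -0.4139  0.2114] w 0.0594 gf 64.8 F [ 0.6  0.9 -0. ]
```

>>> jog_arm(targets=[[-0.15,0.2,-0.25,0,0,0],[-1.15,0.2,0.25,0,0,0],[-2.2,0.2,0.9,0,0,0],[-3.3,0.2,1.55,0,0,0],[-4.3,0.2,2.1,0,0,0],[-5.35,0.25,2.75,0,0,0],[-5.35,0.25,2.75,0,0,0],[-5.35,0.25,2.75,0,0,0]])

```text
time_s: 10.97
position: [0.4678, -0.4178, 0.1484]
tool_rot: [[0.392, 0.641, 0.66], [0.317, -0.768, 0.557], [0.864, -0.009, -0.504]]
ft_force: [0.7, -0.4, -0.2]
grip_width: 0.0589
gripper_force: 64.8
```

```bash
python3 pot.py
```

```text
[488 212  41  43 888] [array([ 462.5, -423.1]), array([59.6, 60.5]), np.float64(40.4)] [ 0.4617 -0.4231  0.1919]
slope [-0.0156  0.0154  0.1919]
t 11.02 q [-72.7  41.9  75.1  52.9  94.  -34.1] p [ 0.4679 -0.418   0.1491] w 0.0593 gf 64.8 F [-0.2  0.4 -0.9]
```

>>> jog_arm(targets=[[-0.9,0,0.5,0,0,0],[-1.8,0,1,0,0,0],[-2.7,0,1.55,0,0,0],[-3.6,0,2.1,0,0,0],[-4.3,0,2.5,0,0,0],[-4.75,0,2.75,0,0,0],[-4.75,0,2.75,0,0,0],[-4.75,0,2.75,0,0,0]])

```text
time_s: 11.68
position: [0.4674, -0.4177, 0.0942]
tool_rot: [[0.391, 0.641, 0.661], [0.318, -0.768, 0.556], [0.864, -0.008, -0.504]]
ft_force: [-0.2, -1.1, -1.3]
grip_width: 0.0595
gripper_force: 64.8
```

```bash
python3 pot.py
```

```text
[481 215  38  40 812] [array([ 461.4, -422.7]), array([59.2, 61.3]), np.float64(41.0)] [ 0.4613 -0.4233  0.1375]
slope [-0.0114  0.0199  0.1375]
t 11.73 q [-72.7  46.1  77.1  52.7  90.2 -39.1] p [ 0.4675 -0.4178  0.0945] w 0.0593 gf 64.8 F [ 0.4 -0.5 -0.3]
```

Lowering the last ~3.5 mm in small steps while watching the force.

>>> jog_arm(targets=[[-0.09,0,0.05,0,0,0],[-0.18,0,0.1,0,0,0],[-0.27,0,0.15,0,0,0],[-0.27,0,0.15,0,0,0]])

```text
time_s: 12.07
position: [0.4673, -0.4177, 0.0912]
tool_rot: [[0.391, 0.641, 0.661], [0.318, -0.768, 0.556], [0.863, -0.007, -0.504]]
ft_force: [-0.9, -1.2, 0.3]
grip_width: 0.0594
gripper_force: 64.8
```

>>> jog_arm(targets=[[-0.09,0,0.05,0,0,0],[-0.13,0,0.08,0,0,0],[-0.13,0,0.08,0,0,0]])

```text
time_s: 12.32
position: [0.4675, -0.4177, 0.0909]
tool_rot: [[0.389, 0.641, 0.662], [0.318, -0.768, 0.556], [0.864, -0.006, -0.503]]
ft_force: [-1.5, -0.0, 6.0]
grip_width: 0.0595
gripper_force: 65.5
```

```bash
python3 pot.py
```

```text
[481 215  38  40 798] [array([ 461.7, -422.7]), array([60.6, 60.1]), np.float64(40.3)] [ 0.461  -0.423   0.1346]
slope [-0.0055  0.0085  0.1347]
t 12.37 q [-72.8  46.4  77.3  52.8  90.  -39.5] p [ 0.4675 -0.4177  0.0909] w 0.0596 gf 65.5 F [-2.3  0.8  6. ]
```

The pot is home: its top is at 0.1346 m and there is 6 N of contact force. Releasing and backing straight off.

>>> jog_arm(targets=[[0,0,0,0,0,0],[0,0,0,0,0,0],[0,0,0,0,0,0],[0,0,0,0,0,0]], hand=1)

```text
time_s: 12.7
position: [0.4674, -0.4177, 0.0896]
tool_rot: [[0.392, 0.641, 0.661], [0.318, -0.768, 0.556], [0.863, -0.008, -0.504]]
ft_force: [-0.0, -0.5, 0.0]
grip_width: 0.0856
gripper_force: 0.0
```

>>> jog_arm(targets=[[0,0,-1,0,0,0],[0,0,-3,0,0,0],[0,0,-5,0,0,0],[0,0,-8,0,0,0],[0,0,-11,0,0,0],[0,0,-14,0,0,0],[0,0,-14,0,0,0],[0,0,-14,0,0,0]])

```text
time_s: 13.37
position: [0.3737, -0.4968, 0.1609]
tool_rot: [[0.392, 0.639, 0.662], [0.319, -0.769, 0.554], [0.863, -0.006, -0.505]]
ft_force: [-0.1, 1.4, -0.2]
grip_width: 0.0853
gripper_force: 0.0
```

```bash
python3 pot.py; python3 - <<'E'
from h import *
j=env.get_image("scene");W=cloud(j);save("s4",j["frame"])
for t in("stick","blue_pot"):
  for r in env.regions_of("scene",t):
    P=W[r["pixels"]];P=P[~np.isnan(P[:,0])]
    print(t,round(r["score"],2),np.round(np.median(P,0),3),[np.round(x,1) for x in cv2.minAreaRect(P[:,:2].astype(np.float32)*1000)])
E
```

```text
[481 216  38  40 787] [array([ 460.7, -423.7]), array([59.2, 61. ]), np.float64(41.0)] [ 0.4607 -0.4235  0.1344]
slope [-0.0078  0.0062  0.1345]
t 13.42 q [-82.4  44.   67.9  48.7 104.  -35.7] p [ 0.3744 -0.4957  0.1603] w 0.0853 gf 0.0 F [ 0.9  0.6 -1.3]
stick 0.51 [0.399 0.041 0.005] [array([400.1,  39.3]), array([97.5, 17.4]), np.float64(76.6)]
blue_pot 0.86 [ 0.562 -0.178  0.102] [array([ 611.4, -254.9]), array([ 80.6, 221.7]), np.float64(32.2)]
```

View pics/s4.png

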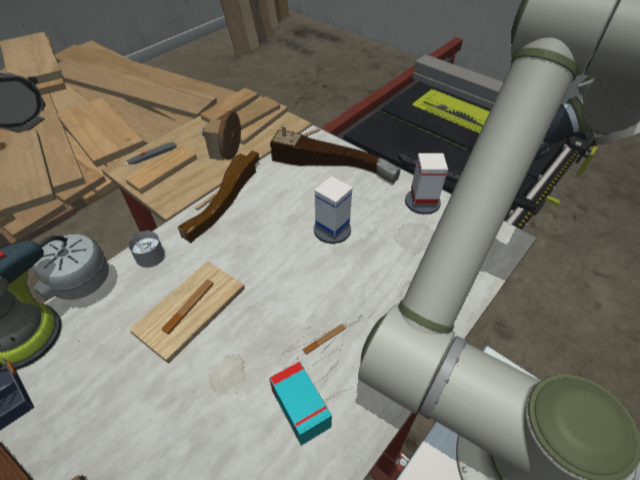

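The red pot hangs home on the free peg at (430,180), the stick is on the board at (188,305), the blue pot at (333,205) has not moved, and the arm is clear. Handing in.

```bash
python3 -c "
from rig import env
print(env.close_job())"
```

```text
the job is handed in; nothing more can be done
None
```

The job is handed in at about 13.5 s of the 66 s allowed, with no verdict returned: the stick lies on the board, the red-banded pot hangs fully home and mouth-down on the free peg, and the blue-banded pot was not moved.

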